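# Load a test cassette under the leaf spring of a bench reader

## Robot

A 6-joint arm with a two-finger parallel gripper is mounted at the origin on the work surface. World frame = base frame: x ahead of the robot, y to its left, z up, the work surface at z = 0. Lengths are in m, angles in rad, forces in N, time in s.
With the tool pointing down it reaches from about 0.35 to 0.85 m from the base axis. Payload 8.1 kg.
Tool frame: the origin (TCP) lies at the very end of the fingers, on their centre line; the grasp point (between the pads) lies 19 mm behind it; x points along the fingers, y is the direction in which the jaws open and shut, and the axes are right-handed (so a half turn about x gives the same grasp; the last joint's range is limited). The gripper opens to 93 mm and grips with 3 to 60 N. Pads are 15 mm wide; open, the fingers measure 128 mm over their backs; the gripper's body (75 mm by 188 mm) begins 65 mm behind the grasp point.
Start: joints at [1.201, 0.13, 1.488, -0, 1.523, -0.085], TCP at [0.169, 0.576, 0.219] pointing down, gripper open.
Joint ranges: [-2.96, 2.96], [-0.89, 2.26], [0.02, 2.5], [-1.34, 4.48], [0, 2.73], [-2.66, 2.66]. Speed limits (rad/s): [2.39, 2.39, 2.79, 3.14, 3.14, 3.14].

## Interface

Orientations are given as a rotation vector (axis times angle).
In Python, from plant import * gives the robot as it stands. The module is installed in compiled form; this text tells all that it offers.
- The arm moves only by the tool apply_moves, never from a script. Its argument "series" is a list of rows, each an object with "jaw": the gripper's target within -1 to 1 (shut at 1, half-way at 0, fully open at -1); "linear": the shift along the tool's x, y, z normalised to -1 to 1, where 1 is 0.6 m, a list of three; "roll": the turn about the tool's x normalised to -1 to 1, where 1 is 30 degrees. A call has 1 to 20 rows; each row is the pose to reach, as a shift and turn from the pose measured when the call began, along the tool's axes at that moment; what a row does not reach only later rows make up. A row lasts 1/8 s, in which the tool goes at most 62.5 mm and 10.7 degrees, less where a joint would pass 70% of its speed; a pose out of reach is approached as far as the arm can. A call with a number of a shift or a turn outside -1 to 1 is refused whole. A call with a gripper value outside its range is refused whole. The fingers move at their own pace and stop on an object; "force" is the grip in N (left out, the last holds). Time passes only in rows, so rows that repeat a pose let the fingers close. It gives the time, the measured TCP pose, the force and the opening at its end, in the units of the state.
- read_state(): the state, without advancing time (a new reading comes with each control period).
- read_camera(name): name is "side" or "top" or "wrist"; returns a dict with "pixels" (420x560x3 uint8, blue, green, red), "intrinsics" (3x3 intrinsics, pixels), "D" ([k1, k2, p1, p2, k3] as OpenCV has them; the pictures are not rectified), "rvec" (rotation vector, rad) and "tvec" (3), from world to camera coordinates, as OpenCV has them; the wrist camera has in their place "tool_from_camera" (4x4, takes a point from camera to tool coordinates, whose origin is the TCP and whose axes are the tool frame's). Camera axes: x right, y down, z forward; pixel columns grow to the right and rows downward; lengths in m; the calibration is good to about 2 mm. A picture is of the moment at which its call begins: read the wrist's pose just before it. There is no depth.
- close_job(): hands the job in, once; it reports no verdict.
The state is a dict: "t": time; "q": joint angles; "dq": joint speeds; "joint_torque": joint torques, N m; "tool_pos": TCP position; "orientation": TCP orientation; "force": force on the tool from outside, world axes, zero at the start; "wrist_torque": the same for the moment, N m; "opening": finger opening in m.
Only numpy, scipy, OpenCV 4.12 (cv2) and the standard library are available. Lean on these libraries where they do the work, as an engineer would, in place of code of your own. Each camera call takes 0.05 s, during which the arm holds its last target. There are 200 camera calls.

## Task

Load the white test cassette into the bench reader: with closed fingertips press it down hard on the grey press pad at its tail, so that its sprung bed sinks, and keep pressing while you slide it in under the crossbar and the leaf spring, until its nose is fully home against the front of the reader. Only press and push it: do not lift or tip it, and leave the vials and the pipette on the bench undisturbed. Finish with the hand clear.

Things in the scene. Friction and masses are not known exactly. Their poses are not given: they have to be found in the camera images.
- dock: Loading dock fixed to the bench. Origin on the bench surface (z = 0), on the lane's centre line, straight under the crossbar. +x points along the lane in the loading direction, from the open end to the reader; y across, z up. Two aluminium rails along x, 84 mm apart inside, 14 mm thick, tops 42 mm above the bench, run from x = -225 to +85 mm.
- crossbar (a point): Centre of the underside of the dark steel crossbar that spans the lane: 41.5 mm above the bench at the dock's x = 0. The bar is 14 mm wide (x = -7 to +7 mm) and 18 mm high; its end posts on the rails are 24 mm wide, tops 61.5 mm above the bench.
- stop_face (a point): Point on the front face of the white reader (100 x 150 x 80 mm high, closing the lane's far end), 30 mm above the bench, at the dock's x = 80 mm: the stop for the cassette's nose.
- bed (a joint): Sprung bed, the flat steel floor of the lane under the cassette: how far it is pressed down, 0 (up, top 32 mm above the bench) to 0.012 m (bottom, top 20 mm). Needs about 3 N of finger push to start, 10 N at the bottom. Slippery, stays level, springs back. The cassette clears the crossbar when it is down 8.5 mm or more; with it up, the nose butts on the bar.
- leaf (a joint): Angle (rad) of the brass leaf spring about its hinge just beyond the crossbar: 0 at rest, grows as its lip is lifted; 0.06 or more with the cassette under it. It slopes down in the loading direction (dock x = 12 to 59 mm, 50 mm wide), its lip about 34 mm above the bench, and presses with about 3 to 5 N.
- cassette: White plastic test cassette, loose in the lane, 160 (x) x 80 (y) x 18 mm, 0.14 to 0.26 kg. Origin: centre of its underside; +x is its nose (top edge bevelled 3 mm) and points along the dock's +x. Top 50 mm above the bench at the start, 38 mm with the bed fully down. Flat amber test windows on its front part. Fully home, its origin is at the dock's x = 0, y = 0 (2 mm side play).
- press_pad (a point): Centre of the flat press pad (thin grey patch) on the cassette's top face, at the cassette's x = -50 mm. In front of it, at x = -24 to -16 mm, a cross rib 60 mm wide stands 10 mm above the top face, its rear face 26 mm ahead of this point; the tail end is 30 mm behind it. Pad and rib stay clear before the crossbar when home.
- vial_a: Bystander: capped amber vial, 28 mm diameter, 58 mm high, standing beside the lane; origin at the centre of its underside.
- vial_b: Bystander: a second capped vial of the same kind on the other side of the lane.
- pipette: Bystander: black and white hand pipette lying on the bench, about 245 mm long along its x, up to 33 mm high.

How it is judged:
By the outcome, as a careful person would: the job done as asked, in the order asked, and still so for the second after the job is handed in, with the robot touching nothing.
It also fails if it takes over 32 s, if anything falls off the work surface, if the arm or the gripper's body presses on something with over 40 N, if the wrist force passes 120 N, or if a joint passes its speed limit or range.

## Working session

There is one attempt and no reset: what is moved stays moved. The work goes in short steps, Python scripts to look and compute and a tool call to move; the robot and the scene stay as the last step left them, time stands still between calls to the robot, and variables do not carry over. Pictures are saved under pics/ and viewed, about 8 in all and at most 12, crops included, and the job is handed in when it is done.

Besides the shell and the picture viewer there is one more tool, called after ">>>" in YAML: its name, and indented under it one key for each argument. apply_moves: Moves the arm, as the interface text tells. Its arguments: {"type":"object","properties":{"series":{"type":"array"},"force":{"type":"number"}},"required":["series"]}

```bash
mkdir -p pics; cat > h.py <<'E'
from plant import *
import numpy as np, cv2
def ray(c,uv):
    p=cv2.undistortPoints(np.array([[uv]],float),c["intrinsics"],c["D"])[0,0]
    R=cv2.Rodrigues(np.array(c["rvec"],float))[0]; t=np.array(c["tvec"],float).ravel()
    return -R.T@t, R.T@np.array([p[0],p[1],1.])
def onz(c,uv,z):
    o,d=ray(c,uv); return o+d*(z-o[2])/d[2]
def proj(c,P):
    return cv2.projectPoints(np.array(P,float).reshape(-1,3),np.array(c["rvec"],float),np.array(c["tvec"],float),c["intrinsics"],c["D"])[0][:,0]
E
python3 - <<'E'
from h import *
s=read_state();print({k:np.round(s[k],3).tolist() for k in s})
a=read_camera("top");b=read_camera("side")
import pickle;pickle.dump((a,b),open("c.pkl","wb"))
cv2.imwrite("pics/top.png",a["pixels"]);cv2.imwrite("pics/side.png",b["pixels"])
E
```

```text
{'t': 0.0, 'q': [1.201, 0.131, 1.489, -0.0, 1.523, -0.085], 'dq': [0.0, -0.001, -0.001, -0.002, -0.0, 0.0], 'joint_torque': [-0.0, -55.984, -49.176, 0.077, 0.035, -0.0], 'tool_pos': [0.168, 0.575, 0.218], 'orientation': [0.222, 1.56, -0.225], 'force': [-0.275, 0.526, -0.178], 'wrist_torque': [-0.039, -0.011, 0.017], 'opening': 0.093}
```

View pics/top.png

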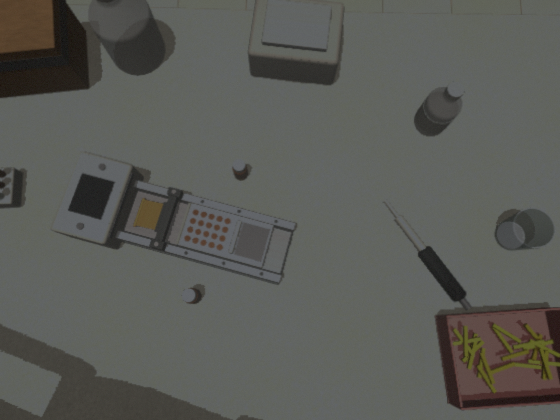

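View pics/side.png

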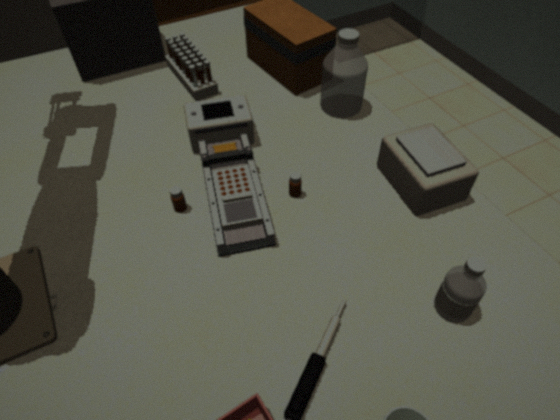

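Top view: the reader is at about (95,198), the crossbar at (165,218), the grey pad at (251,242), the open end at about (287,250), and the vials at (240,168) and (191,295). I'll enlarge the lane to pick exact points.

```bash
python3 - <<'E'
from h import *
import pickle
a,b=pickle.load(open("c.pkl","rb"))
im=a["pixels"][140:300,50:310]
im=cv2.resize(im,None,fx=3,fy=3,interpolation=cv2.INTER_CUBIC)
im=np.clip((im/255.)**0.6*255,0,255).astype(np.uint8)
for i in range(0,260,50): cv2.putText(im,str(50+i),(i*3,10),0,.35,(0,0,255)); cv2.line(im,(i*3,0),(i*3,5),(0,0,255))
for i in range(0,160,50): cv2.putText(im,str(140+i),(0,i*3+10),0,.35,(0,0,255))
cv2.imwrite("pics/crop.png",im)
for n,uv,z in [("bar",(166,218),.0595),("pad",(251,242),.05),("endL",(296,222),.042),("endR",(280,280),.042),("va",(240,164),.058),("vb",(191,293),.058),("pip1",(385,203),.01),("pip2",(465,305),.01),("reader",(95,198),.08)]:
    print(n,onz(a,uv,z).round(4))
print(ray(a,(1,1))[0],ray(b,(1,1))[0])
E
```

```text
bar [0.5213 0.125  0.0595]
pad [ 0.4832 -0.0268  0.05  ]
endL [ 0.5229 -0.1067  0.042 ]
endR [ 0.4179 -0.08    0.042 ]
va [ 0.6253 -0.002   0.058 ]
vb [0.3912 0.0727 0.058 ]
pip1 [ 0.57   -0.2765  0.01  ]
pip2 [ 0.3839 -0.4156  0.01  ]
reader [0.5498 0.2455 0.08  ]
[ 0.36510152 -0.07501023  0.8689204 ] [ 0.30108694 -0.57848806  0.72793457]
```

View pics/crop.png

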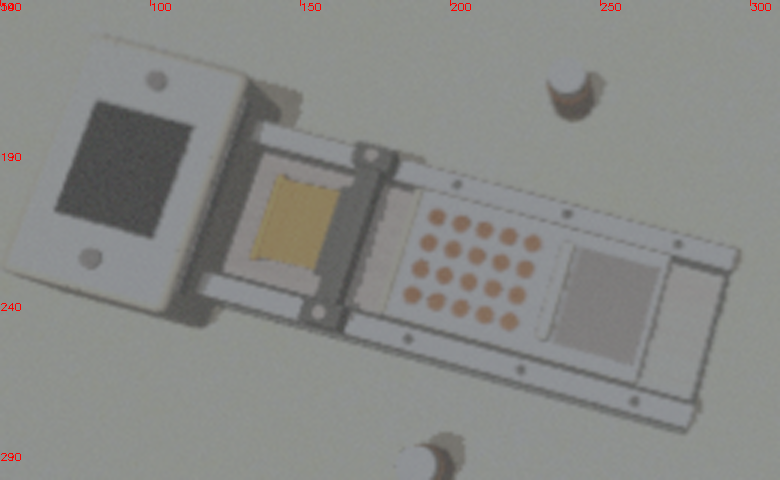

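The enlarged view shows post screws at (173.7,191.7) and (156,244.3), three screws on each rail, and the pad centred at about (252,241.5).

```bash
python3 - <<'E'
from h import *
import pickle
a,b=pickle.load(open("c.pkl","rb"))
f=lambda p,z: onz(a,(p[0]/3+50-.33,p[1]/3+140-.33),z)
L=np.array([f(p,.042) for p in [(457,184),(567,214),(678,244)]]);R=np.array([f(p,.042) for p in [(408,339),(520,369),(634,401)]])
d=(L[2]-L[0]+R[2]-R[0])[:2];d=-d/np.linalg.norm(d);n=np.array([-d[1],d[0]])
print("d",d,np.arctan2(d[1],d[0]),"L-R across",(L-R)[:,:2]@n)
lat=((L[:,:2]@n).mean()+(R[:,:2]@n).mean())/2
posts=np.array([f(p,.0615) for p in [(371,155),(318,313)]])
m=posts.mean(0)[:2]; print("posts",posts.round(4),"lat",m@n,lat)
D=d*(m@d)+n*(lat+m@n)/2; print("dock",D)
loc=lambda p:np.array([(p[:2]-D)@d,(p[:2]-D)@n]).round(4)
for nm,p,z in [("endL",(740,250),.042),("endR",(688,427),.042),("pad1",(576,246),.05),("pad2",(662,266),.05),("pad3",(632,366),.05),("pad4",(552,340),.05),("rib",(572,243),.06),("rib2",(543,340),.06),("tail",(670,256),.05),("tail2",(637,382),.05),("nose1",(417,190),.05),("nose2",(383,312),.05),("readerTL",(245,75),.08),("readerBL",(163,310),.08),("va",(571,78),.058),("vb",(422,468),.058)]:
    print(nm,loc(f(p,z)),f(p,z).round(4))
E
```

```text
d [0.24164619 0.97036442] 1.3267343631744675 L-R across [-0.09838192 -0.09771269 -0.09798183]
posts [[0.5699 0.115  0.0615]
 [0.4741 0.1391 0.0615]] lat -0.47584236096772037 -0.4762825647869358
dock [0.52223031 0.12700902]
endL [-0.2277 -0.0555] [ 0.5211 -0.1074  0.042 ]
endR [-0.2253  0.055 ] [ 0.4144 -0.0784  0.042 ]
pad1 [-0.1323 -0.0303] [ 0.5197 -0.0087  0.05  ]
pad2 [-0.1853 -0.0322] [ 0.5087 -0.0606  0.05  ]
pad3 [-0.1843  0.03  ] [ 0.4486 -0.0445  0.05  ]
pad4 [-0.1345  0.0277] [0.4628 0.0032 0.05  ]
rib [-0.1308 -0.0298] [ 0.5195 -0.0071  0.06  ]
rib2 [-0.1307  0.03  ] [0.4615 0.0075 0.06  ]
tail [-0.1883 -0.0394] [ 0.5149 -0.0652  0.05  ]
tail2 [-0.1896  0.0382] [ 0.4393 -0.0478  0.05  ]
nose1 [-0.0302 -0.0379] [0.5517 0.0886 0.05  ]
nose2 [-0.0333  0.0382] [0.4772 0.1039 0.05  ]
readerTL [ 0.081  -0.0724] [0.612  0.1881 0.08  ]
readerBL [0.0798 0.0723] [0.4714 0.2219 0.08  ]
va [-0.1012 -0.1282] [ 0.6222 -0.0022  0.058 ]
vb [-0.0847  0.1186] [0.3867 0.0735 0.058 ]
```

```bash
cat >> h.py <<'E'
D=np.array([.5222,.1270]); yaw=1.3267; d=np.array([np.cos(yaw),np.sin(yaw)]); n=np.array([-d[1],d[0]])
def status(tx=None,ty=0,tz=None):
    s=read_state(); R=cv2.Rodrigues(np.array(s["orientation"],float))[0]; p=np.array(s["tool_pos"])
    jaw=R[:,1]; lx=R[:2,1]@d; ly=R[:2,1]@n
    ang=np.degrees(np.arctan2(lx,ly)); ang=(ang+90)%180-90   # jaw dir vs lane's y, about -z
    print("t",round(s["t"],2),"p",p.round(4),"lane",round((p[:2]-D)@d,4),round((p[:2]-D)@n,4),"F lane x,y,z",np.round([np.array(s["force"])[:2]@d,np.array(s["force"])[:2]@n,s["force"][2]],2),"open",round(s["opening"],4),"q6",round(s["q"][5],2))
    print("tool x",R[:,0].round(4),"y",R[:,1].round(3),"jaw angle off (deg, roll + about tool x)",round(ang,2))
    if tx is not None:
        T=np.r_[D+tx*d+ty*n,tz]; print("linear",(R.T@(T-p)/.6).round(4),"roll",round(-ang/30,3), "chk")
    print("lane +x in tool",(R.T@np.r_[d,0]).round(4))
E
python3 -c "
from h import *
status(-.148,0,.15)"
```

```text
t 0.1 p [0.1684 0.5753 0.2177] lane 0.3495 0.4517 F lane x,y,z [0.87 0.05 0.31] open 0.0929 q6 -0.09
tool x [-6.0e-04 -1.5e-03 -1.0e+00] y [ 0.281  0.96  -0.002] jaw angle off (deg, roll + about tool x) -87.66
linear [ 0.1141 -0.7977  0.786 ] roll 2.922 chk
lane +x in tool [-0.0016  0.9992 -0.0407]
```

>>> apply_moves:
  series:
    - {"jaw":1,"linear":[0.0,-0.8,0.786],"roll":1}
    - {"jaw":1,"linear":[0.0,-0.8,0.786],"roll":1}
    - {"jaw":1,"linear":[0.0,-0.8,0.786],"roll":1}
    - {"jaw":1,"linear":[0.0,-0.8,0.786],"roll":1}
    - {"jaw":1,"linear":[0.0,-0.8,0.786],"roll":1}
    - {"jaw":1,"linear":[0.0,-0.8,0.786],"roll":1}
    - {"jaw":1,"linear":[0.0,-0.8,0.786],"roll":1}
    - {"jaw":1,"linear":[0.0,-0.8,0.786],"roll":1}
    - {"jaw":1,"linear":[0.0,-0.8,0.786],"roll":1}
    - {"jaw":1,"linear":[0.0,-0.8,0.786],"roll":1}
    - {"jaw":1,"linear":[0.0,-0.8,0.786],"roll":1}
    - {"jaw":1,"linear":[0.0,-0.8,0.786],"roll":1}
    - {"jaw":1,"linear":[0.0,-0.8,0.786],"roll":1}
    - {"jaw":1,"linear":[0.0,-0.8,0.786],"roll":1}
  force: 20

```text
t: 1.85
tool_pos: [0.4857, -0.0167, 0.2183]
orientation: [0.629, 1.478, -0.632]
force: [0.2, -0.1, 0.2]
opening: 0.0006
```

>>> apply_moves:
  series:
    - {"jaw":1,"linear":[0,0,0],"roll":1}
    - {"jaw":1,"linear":[0,0,0],"roll":1}
    - {"jaw":1,"linear":[0,0,0],"roll":1}
    - {"jaw":1,"linear":[0,0,0],"roll":1}

```text
t: 2.35
tool_pos: [0.4854, -0.0156, 0.2185]
orientation: [1.027, 1.314, -1.029]
force: [-0.6, 0.1, 0.4]
opening: 0.0006
```

```bash
python3 -c "
from h import *
status(-.148,0,.12)"
```

```text
t 2.35 p [ 0.4854 -0.0156  0.2185] lane -0.1472 0.0012 F lane x,y,z [-0.02  0.57  0.38] open 0.0006 q6 -0.38
tool x [-6.0e-04 -1.2e-03 -1.0e+00] y [ 0.971  0.241 -0.001] jaw angle off (deg, roll + about tool x) -27.91
linear [0.1641 0.0013 0.0019] roll 0.93 chk
lane +x in tool [-0.0013  0.4681 -0.8837]
```

>>> apply_moves:
  series:
    - {"jaw":1,"linear":[0.05,0,0.002],"roll":0.93}
    - {"jaw":1,"linear":[0.12,0.001,0.002],"roll":0.93}
    - {"jaw":1,"linear":[0.164,0.001,0.002],"roll":0.93}
    - {"jaw":1,"linear":[0.164,0.001,0.002],"roll":0.93}
    - {"jaw":1,"linear":[0.164,0.001,0.002],"roll":0.93}

```text
t: 2.98
tool_pos: [0.487, -0.0165, 0.1215]
orientation: [1.383, 1.085, -1.383]
force: [0.1, 0.3, 0.2]
opening: 0.0003
```

```bash
python3 - <<'E'
from h import *
status(-.147,0,.058)
a=read_camera("wrist");b=read_camera("top")
im=np.hstack([cv2.resize(a["pixels"],(400,300)),cv2.resize(b["pixels"][140:300,60:310],(400,256))[:256] if 0 else cv2.copyMakeBorder(cv2.resize(b["pixels"][140:300,60:310],(400,256)),0,44,0,0,0)])
cv2.imwrite("pics/w1.png",np.clip((im/255.)**.6*255,0,255).astype(np.uint8))
E
```

```text
t 2.98 p [ 0.487  -0.0165  0.1215] lane -0.1477 -0.0005 F lane x,y,z [ 0.35 -0.06  0.22] open 0.0003 q6 0.1
tool x [ 0.0011 -0.0014 -1.    ] y [ 0.972 -0.237  0.001] jaw angle off (deg, roll + about tool x) -0.28
linear [ 0.1058 -0.001  -0.0013] roll 0.009 chk
lane +x in tool [-0.0011  0.005  -1.    ]
```

View pics/w1.png

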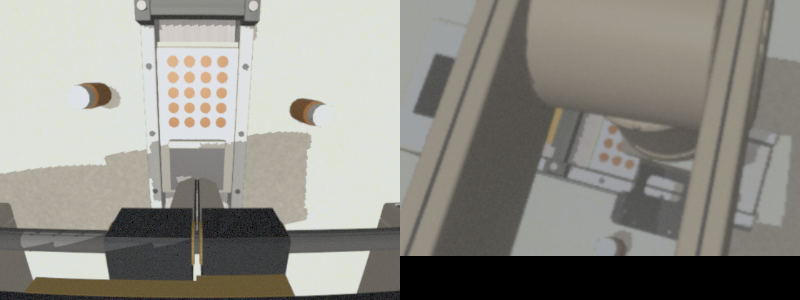

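The wrist view shows the fingers centred on the lane, above the pad. The rib is at about (198,144) in the half-size picture. I'll check the rib position by casting a ray from the wrist camera.

```bash
python3 - <<'E'
from h import *
s=read_state();R=cv2.Rodrigues(np.array(s["orientation"],float))[0];p=np.array(s["tool_pos"])
a=read_camera("wrist");T=np.array(a["tool_from_camera"])
def w(uv,z):
    q=cv2.undistortPoints(np.array([[uv]],float),a["intrinsics"],a["D"])[0,0]
    o=R@T[:3,3]+p; r=R@T[:3,:3]@np.array([q[0],q[1],1]); P=o+r*(z-o[2])/r[2]
    return ((P[:2]-D)@d).round(4),((P[:2]-D)@n).round(4)
print([w((u*1.4,v*1.4),z) for u,v,z in [(170,142,.06),(226,142,.06),(198,148,.05),(157,47,.05),(241,47,.05),(148,132,.042),(247,132,.042),(142,5,.0615),(253,5,.0615)]])
E
```

```text
[(np.float64(-0.1258), np.float64(0.0259)), (np.float64(-0.1257), np.float64(-0.0318)), (np.float64(-0.1351), np.float64(-0.0031)), (np.float64(-0.0337), np.float64(0.0369)), (np.float64(-0.0335), np.float64(-0.0442)), (np.float64(-0.1193), np.float64(0.0518)), (np.float64(-0.119), np.float64(-0.0569)), (np.float64(-0.0002), np.float64(0.047)), (np.float64(0.0001), np.float64(-0.0511))]
```

>>> apply_moves:
  series:
    - {"jaw":1,"linear":[0.05,0,-0.001],"roll":0.01}
    - {"jaw":1,"linear":[0.09,0,-0.001],"roll":0.01}
    - {"jaw":1,"linear":[0.105,0,-0.001],"roll":0.01}
    - {"jaw":1,"linear":[0.105,0,-0.001],"roll":0.01}

```text
t: 3.62
tool_pos: [0.4878, -0.0163, 0.0592]
orientation: [1.388, 1.08, -1.387]
force: [-0.1, 0.9, -0.0]
opening: 0.0002
```

```bash
python3 -c "
from h import *
status(-.147,0,.038)"
```

```text
t 3.62 p [ 0.4878 -0.0163  0.0592] lane -0.1473 -0.0013 F lane x,y,z [ 0.86  0.31 -0.03] open 0.0002 q6 0.11
tool x [ 0.0022 -0.0016 -1.    ] y [ 0.97  -0.244  0.003] jaw angle off (deg, roll + about tool x) 0.13
linear [ 0.0353 -0.0022 -0.0006] roll -0.004 chk
lane +x in tool [-0.001  -0.0023 -1.    ]
```

>>> apply_moves:
  series:
    - {"jaw":1,"linear":[0.012,0,0],"roll":0}
    - {"jaw":1,"linear":[0.018,0,0],"roll":0}
    - {"jaw":1,"linear":[0.024,0,0],"roll":0}
    - {"jaw":1,"linear":[0.029,0,0],"roll":0}
    - {"jaw":1,"linear":[0.029,0,0],"roll":0}

```text
t: 4.25
tool_pos: [0.4886, -0.0165, 0.0427]
orientation: [1.389, 1.079, -1.386]
force: [-2.3, 0.2, 7.5]
opening: 0.0007
```

```bash
python3 -c "
from h import *
status(-.147,0,.038)"
```

```text
t 4.25 p [ 0.4886 -0.0165  0.0427] lane -0.1473 -0.0021 F lane x,y,z [-0.4   2.29  7.47] open 0.0007 q6 0.11
tool x [ 0.0036 -0.0018 -1.    ] y [ 0.97  -0.244  0.004] jaw angle off (deg, roll + about tool x) 0.13
linear [ 0.0078 -0.0035 -0.0006] roll -0.004 chk
lane +x in tool [-9.0e-04 -2.3e-03 -1.0e+00]
```

>>> apply_moves:
  series:
    - {"jaw":1,"linear":[0.004,0,0],"roll":0}
    - {"jaw":1,"linear":[0.008,0,0],"roll":0}
    - {"jaw":1,"linear":[0.01,0,0],"roll":0}
    - {"jaw":1,"linear":[0.01,0,0],"roll":0}

```text
t: 4.75
tool_pos: [0.4895, -0.0166, 0.0381]
orientation: [1.39, 1.078, -1.385]
force: [-3.8, 0.1, 11.9]
opening: 0.0003
```

```bash
python3 -c "
from h import *
status(-.147,0,.038)"
```

```text
t 4.75 p [ 0.4895 -0.0166  0.0381] lane -0.1472 -0.003 F lane x,y,z [-0.86  3.72 11.92] open 0.0003 q6 0.11
tool x [ 0.0051 -0.002  -1.    ] y [ 0.97  -0.244  0.005] jaw angle off (deg, roll + about tool x) 0.12
linear [ 0.0002 -0.005  -0.0003] roll -0.004 chk
lane +x in tool [-8.0e-04 -2.1e-03 -1.0e+00]
```

The bed is at the bottom: the tip is at z = 38.1 mm with about 12 N. Sliding now, with some extra down-press.

>>> apply_moves:
  series:
    - {"jaw":1,"linear":[0.004,-0.002,0],"roll":0}
    - {"jaw":1,"linear":[0.004,-0.003,-0.005],"roll":0}
    - {"jaw":1,"linear":[0.004,-0.003,-0.015],"roll":0}
    - {"jaw":1,"linear":[0.004,-0.003,-0.025],"roll":0}
    - {"jaw":1,"linear":[0.004,-0.003,-0.035],"roll":0}
    - {"jaw":1,"linear":[0.004,-0.003,-0.045],"roll":0}
    - {"jaw":1,"linear":[0.004,-0.003,-0.055],"roll":0}
    - {"jaw":1,"linear":[0.004,-0.003,-0.065],"roll":0}
    - {"jaw":1,"linear":[0.004,-0.003,-0.07],"roll":0}

```text
t: 5.88
tool_pos: [0.5002, 0.0236, 0.0382]
orientation: [1.39, 1.073, -1.382]
force: [-2.9, -6.1, 15.4]
opening: 0.0004
```

```bash
python3 - <<'E'
from h import *
status(-.04,0,.038)
a=read_camera("wrist");b=read_camera("top")
im=np.hstack([cv2.resize(a["pixels"],(400,300)),cv2.copyMakeBorder(cv2.resize(b["pixels"][140:300,60:310],(400,256)),0,44,0,0,0)])
cv2.imwrite("pics/w2.png",np.clip((im/255.)**.6*255,0,255).astype(np.uint8))
E
```

```text
t 5.88 p [0.5002 0.0236 0.0382] lane -0.1056 -0.0036 F lane x,y,z [-6.6   1.38 15.36] open 0.0004 q6 0.2
tool x [ 0.009  -0.0041 -1.    ] y [ 0.97  -0.244  0.01 ] jaw angle off (deg, roll + about tool x) 0.11
linear [ 0.     -0.0062 -0.1094] roll -0.004 chk
lane +x in tool [-0.0018 -0.0019 -1.    ]
```

View pics/w2.png

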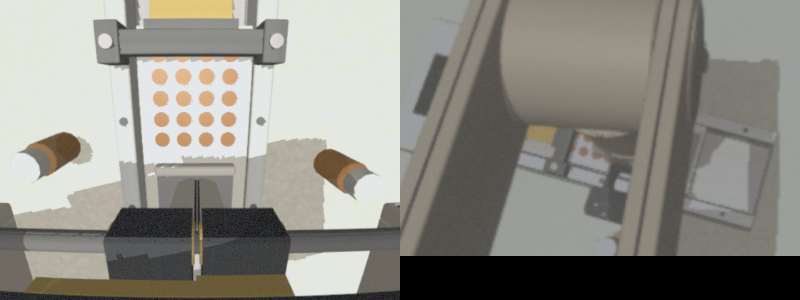

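The wrist view shows the cassette's nose under the crossbar and the front row of windows passing the bar. The rib, at (197,170), is still ahead of the fingers. Continuing.

>>> apply_moves:
  series:
    - {"jaw":1,"linear":[0.005,-0.001,-0.005],"roll":0}
    - {"jaw":1,"linear":[0.005,-0.001,-0.015],"roll":0}
    - {"jaw":1,"linear":[0.005,-0.001,-0.025],"roll":0}
    - {"jaw":1,"linear":[0.005,-0.001,-0.035],"roll":0}
    - {"jaw":1,"linear":[0.005,-0.001,-0.045],"roll":0}
    - {"jaw":1,"linear":[0.005,-0.001,-0.055],"roll":0}
    - {"jaw":1,"linear":[0.005,-0.001,-0.065],"roll":0}
    - {"jaw":1,"linear":[0.005,-0.001,-0.075],"roll":0}
    - {"jaw":1,"linear":[0.005,-0.001,-0.085],"roll":0}
    - {"jaw":1,"linear":[0.005,-0.001,-0.09],"roll":0}

```text
t: 7.22
tool_pos: [0.5146, 0.0743, 0.0381]
orientation: [1.39, 1.069, -1.381]
force: [-8.4, -12.1, 23.3]
opening: 0.0001
```

```bash
python3 - <<'E'
from h import *
status(-.0315,0,.038)
a=read_camera("wrist");b=read_camera("side")
im=np.hstack([cv2.resize(a["pixels"],(400,300)),cv2.resize(b["pixels"][80:260,150:390],(400,300))])
cv2.imwrite("pics/w3.png",np.clip((im/255.)**.6*255,0,255).astype(np.uint8))
E
```

```text
t 7.22 p [0.5146 0.0743 0.0381] lane -0.053 -0.0054 F lane x,y,z [-13.76   5.21  23.35] open 0.0001 q6 0.3
tool x [ 0.0121 -0.0073 -0.9999] y [ 0.97  -0.243  0.013] jaw angle off (deg, roll + about tool x) 0.1
linear [-0.     -0.009  -0.0357] roll -0.003 chk
lane +x in tool [-0.0041 -0.0018 -1.    ]
```

View pics/w3.png

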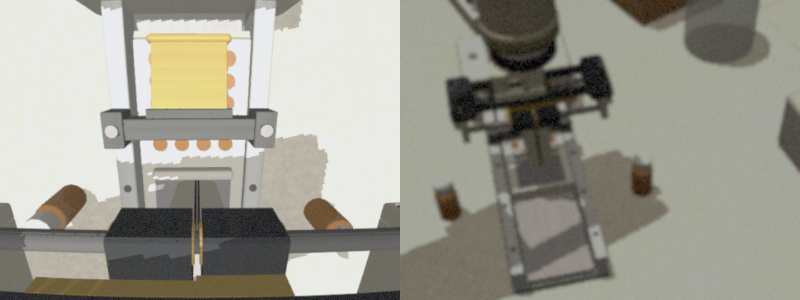

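The cassette's nose is now past the leaf lip, the vials are undisturbed and the pressing force is 23 N. About 14–21 mm remain, so I'll go slower.

>>> apply_moves:
  series:
    - {"jaw":1,"linear":[0.005,-0.003,-0.006],"roll":0}
    - {"jaw":1,"linear":[0.005,-0.005,-0.01],"roll":0}
    - {"jaw":1,"linear":[0.005,-0.005,-0.015],"roll":0}
    - {"jaw":1,"linear":[0.005,-0.005,-0.019],"roll":0}
    - {"jaw":1,"linear":[0.005,-0.005,-0.023],"roll":0}
    - {"jaw":1,"linear":[0.005,-0.005,-0.026],"roll":0}
    - {"jaw":1,"linear":[0.005,-0.005,-0.028],"roll":0}

```text
t: 8.2
tool_pos: [0.5185, 0.09, 0.0382]
orientation: [1.391, 1.064, -1.377]
force: [-4.5, -9.7, 20.3]
opening: 0.0005
```

```bash
python3 - <<'E'
from h import *
status(-.0315,0,.038)
s=read_state();R=cv2.Rodrigues(np.array(s["orientation"],float))[0];p=np.array(s["tool_pos"])
a=read_camera("wrist");cv2.imwrite("pics/w4.png",np.clip((a["pixels"]/255.)**.6*255,0,255).astype(np.uint8))
E
```

```text
t 8.2 p [0.5185 0.09   0.0382] lane -0.0368 -0.0054 F lane x,y,z [-10.47   2.03  20.34] open 0.0005 q6 0.33
tool x [ 0.017  -0.0095 -0.9998] y [ 0.97  -0.243  0.019] jaw angle off (deg, roll + about tool x) 0.1
linear [ 0.0001 -0.0089 -0.0088] roll -0.003 chk
lane +x in tool [-0.0051 -0.0017 -1.    ]
```

View pics/w4.png

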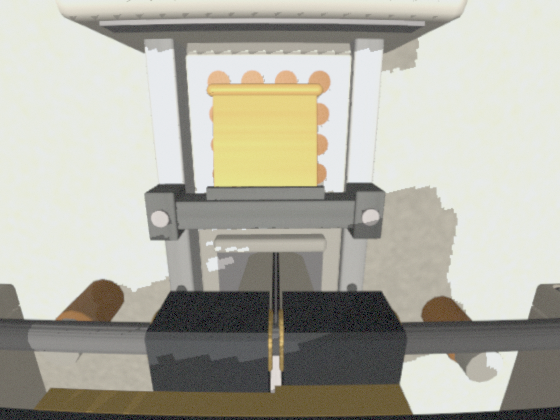

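The nose edge is at row ~53, the rib's rear edge at row ~250 and the bar screws at (160,219) and (371,216). I'll measure these.

```bash
cat >> h.py <<'E'
def wr(a,uv,z):
    s=read_state();R=cv2.Rodrigues(np.array(s["orientation"],float))[0];p=np.array(s["tool_pos"]);T=np.array(a["tool_from_camera"])
    q=cv2.undistortPoints(np.array([[uv]],float),a["intrinsics"],a["D"])[0,0]
    o=R@T[:3,3]+p; r=R@T[:3,:3]@np.array([q[0],q[1],1]); P=o+r*(z-o[2])/r[2]
    return ((P[:2]-D)@d).round(4),((P[:2]-D)@n).round(4)
E
python3 - <<'E'
from h import *
a=read_camera("wrist")
for nm,uv,z in [("nose",(270,55),.038),("nose_b",(270,52),.035),("rib rear",(270,251),.048),("rib front",(270,235),.048),("screwL",(160,219),.0615),("screwR",(371,216),.0615),("leaf lip",(265,85),.038)]: print(nm,wr(a,uv,z))
print(a["pixels"][30:70,235:300].mean((1,2)).round(0))
status()
E
```

```text
nose (np.float64(0.0725), np.float64(-0.0035))
nose_b (np.float64(0.0743), np.float64(-0.0035))
rib rear (np.float64(-0.0241), np.float64(-0.0028))
rib front (np.float64(-0.0151), np.float64(-0.0029))
screwL (np.float64(-0.0013), np.float64(0.0485))
screwR (np.float64(-0.0007), np.float64(-0.0506))
leaf lip (np.float64(0.0589), np.float64(-0.001))
[ 38.  57.  64.  65.  65.  65.  65.  65.  64.  64.  65.  68.  93. 120.
 129. 129. 129. 129. 129. 131. 137. 140. 132. 142. 179. 213. 221. 222.
 222. 222. 222. 222. 222. 222. 222. 222. 222. 222. 222. 221.]
t 8.3 p [0.5185 0.0901 0.0382] lane -0.0367 -0.0054 F lane x,y,z [-9.86  1.8  19.65] open 0.0005 q6 0.33
tool x [ 0.0171 -0.0092 -0.9998] y [ 0.97  -0.243  0.019] jaw angle off (deg, roll + about tool x) 0.1
lane +x in tool [-0.0048 -0.0018 -1.    ]
```

>>> apply_moves:
  series:
    - {"jaw":1,"linear":[0.004,-0.003,-0.005],"roll":0}
    - {"jaw":1,"linear":[0.004,-0.003,-0.008],"roll":0}
    - {"jaw":1,"linear":[0.004,-0.003,-0.011],"roll":0}
    - {"jaw":1,"linear":[0.004,-0.003,-0.011],"roll":0}

```text
t: 8.8
tool_pos: [0.5197, 0.0927, 0.0382]
orientation: [1.387, 1.057, -1.379]
force: [-8.3, -22.1, 22.0]
opening: 0.0006
```

```bash
python3 - <<'E'
from h import *
status()
a=read_camera("wrist")
print(a["pixels"][25:75,235:300].mean((1,2)).round(0))
cv2.imwrite("pics/w5.png",np.clip((a["pixels"]/255.)**.6*255,0,255).astype(np.uint8))
E
```

```text
t 8.8 p [0.5197 0.0927 0.0382] lane -0.0339 -0.0058 F lane x,y,z [-23.41   2.75  21.97] open 0.0006 q6 0.35
tool x [ 0.0186 -0.0162 -0.9997] y [ 0.97  -0.243  0.022] jaw angle off (deg, roll + about tool x) 0.11
lane +x in tool [-0.0112 -0.0018 -0.9999]
[ 89.  90. 144. 166. 168. 165. 131.  60.  36.  35.  35.  35.  37.  47.
  63.  65.  65.  65.  65.  65.  64.  72. 112. 128. 130. 130. 129. 129.
 130. 129. 121. 108. 117. 146. 196. 217. 221. 222. 222. 222. 222. 222.
 222. 222. 222. 222. 222. 222. 221. 214.]
```

View pics/w5.png

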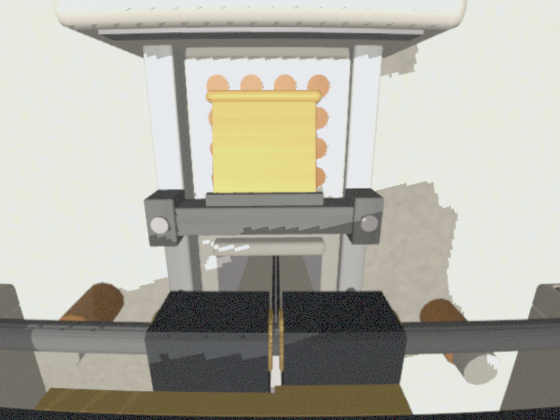

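```bash
python3 - <<'E'
from h import *
a=read_camera("wrist")
for v in [32,39,47,55,57,59]: print(v,[wr(a,(268,v),z)[0] for z in (.02,.03,.035,.038,.042,.08)])
for uv,z in [((268,240),.048),((268,254),.048),((160,225),.0615),((370,223),.0615),((265,92),.038)]: print(uv,wr(a,uv,z))
status()
E
```

```text
32 [np.float64(0.089), np.float64(0.0868), np.float64(0.0858), np.float64(0.0851), np.float64(0.0843), np.float64(0.0761)]
39 [np.float64(0.0856), np.float64(0.0837), np.float64(0.0827), np.float64(0.0821), np.float64(0.0813), np.float64(0.0739)]
47 [np.float64(0.0818), np.float64(0.08), np.float64(0.0792), np.float64(0.0786), np.float64(0.0779), np.float64(0.0713)]
55 [np.float64(0.0779), np.float64(0.0764), np.float64(0.0756), np.float64(0.0751), np.float64(0.0745), np.float64(0.0687)]
57 [np.float64(0.0769), np.float64(0.0754), np.float64(0.0747), np.float64(0.0742), np.float64(0.0737), np.float64(0.068)]
59 [np.float64(0.0759), np.float64(0.0745), np.float64(0.0738), np.float64(0.0734), np.float64(0.0728), np.float64(0.0674)]
(268, 240) (np.float64(-0.015), np.float64(-0.0023))
(268, 254) (np.float64(-0.023), np.float64(-0.0022))
(160, 225) (np.float64(-0.0013), np.float64(0.0483))
(370, 223) (np.float64(-0.0012), np.float64(-0.0508))
(265, 92) (np.float64(0.0584), np.float64(-0.0015))
t 8.9 p [0.5197 0.0927 0.0382] lane -0.0339 -0.0058 F lane x,y,z [-22.94   3.85  21.74] open 0.0001 q6 0.35
tool x [ 0.0187 -0.0161 -0.9997] y [ 0.97  -0.244  0.022] jaw angle off (deg, roll + about tool x) 0.11
lane +x in tool [-0.0111 -0.002  -0.9999]
```

Resistance rose from 10 to 23 N. The nose and the reader's front edge read with the same −3 mm bias, so the cassette looks home. I'll push once more to confirm that it doesn't move.

>>> apply_moves:
  series:
    - {"jaw":1,"linear":[0.005,0,-0.008],"roll":0}
    - {"jaw":1,"linear":[0.005,0,-0.014],"roll":0}
    - {"jaw":1,"linear":[0.005,0,-0.014],"roll":0}
    - {"jaw":1,"linear":[0.005,0,-0.014],"roll":0}

```text
t: 9.4
tool_pos: [0.5198, 0.0928, 0.0381]
orientation: [1.375, 1.05, -1.389]
force: [-30.5, -41.0, 46.8]
opening: 0.0005
```

```bash
python3 - <<'E'
from h import *
status()
a=read_camera("wrist")
print(a["pixels"][25:75,235:300].mean((1,2)).round(0))
print(a["pixels"][200:270,230:260].mean((1,2)).round(0))
E
```

```text
t 9.4 p [0.5198 0.0928 0.0381] lane -0.0337 -0.0059 F lane x,y,z [-47.15  19.67  46.81] open 0.0005 q6 0.36
tool x [ 0.0126 -0.0291 -0.9995] y [ 0.97  -0.244  0.019] jaw angle off (deg, roll + about tool x) 0.14
lane +x in tool [-0.0252 -0.0025 -0.9997]
[102.  90.  91. 149. 169. 171. 168. 136.  60.  37.  36.  36.  36.  40.
  53.  64.  65.  66.  66.  65.  66.  81. 117. 130. 131. 131. 131. 131.
 131. 129. 118. 108. 121. 153. 200. 219. 223. 224. 224. 224. 224. 223.
 224. 224. 224. 224. 224. 224. 223. 217.]
[ 92.  92.  93.  94.  93.  92.  86.  50.  43.  70.  89.  97.  97.  97.
  98.  98.  97.  96.  95.  94.  94.  94.  93.  93.  94.  92.  84.  81.
  76.  74.  75.  75.  74.  73.  70.  81. 120. 134.  96.  74.  74.  77.
  83. 108. 141. 162. 168. 164. 154. 148. 146. 144. 143. 142. 139. 123.
  95.  79.  76.  77.  76.  76.  76.  75.  74.  75.  74.  74.  75.  73.]
```

With 47 N the tip moved only 0.2 mm, so it is firmly home. I'll ease off the push and then lift straight up.

>>> apply_moves:
  series:
    - {"jaw":1,"linear":[0.002,0,-0.003],"roll":0}
    - {"jaw":1,"linear":[0.001,0,-0.001],"roll":0}
    - {"jaw":1,"linear":[-0.006,0,0],"roll":0}
    - {"jaw":1,"linear":[-0.015,0,0],"roll":0}
    - {"jaw":1,"linear":[-0.035,0,0.003],"roll":0}
    - {"jaw":1,"linear":[-0.1,0,0.02],"roll":0}
    - {"jaw":1,"linear":[-0.18,0,0.06],"roll":0}
    - {"jaw":1,"linear":[-0.26,0,0.1],"roll":0}
    - {"jaw":1,"linear":[-0.26,0,0.1],"roll":0}
    - {"jaw":1,"linear":[-0.26,0,0.1],"roll":0}

```text
t: 10.7
tool_pos: [0.5034, 0.0396, 0.196]
orientation: [1.376, 1.05, -1.387]
force: [-0.3, 0.1, -0.1]
opening: 0.0007
```

```bash
python3 - <<'E'
from h import *
status()
a=read_camera("wrist");b=read_camera("top")
im=np.hstack([cv2.resize(a["pixels"],(400,300)),cv2.resize(b["pixels"][130:310,50:290],(400,300))])
cv2.imwrite("pics/w6.png",np.clip((im/255.)**.6*255,0,255).astype(np.uint8))
E
```

```text
t 10.7 p [0.5034 0.0396 0.196 ] lane -0.0893 -0.0029 F lane x,y,z [ 0.02  0.31 -0.15] open 0.0007 q6 0.25
tool x [ 0.0138 -0.0284 -0.9995] y [ 0.97  -0.244  0.02 ] jaw angle off (deg, roll + about tool x) 0.14
lane +x in tool [-0.0242 -0.0025 -0.9997]
```

View pics/w6.png

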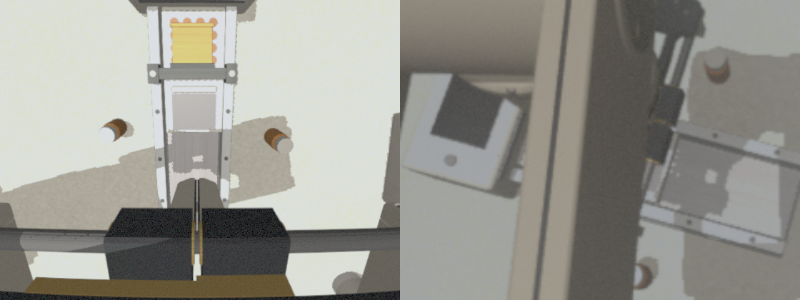

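The cassette stayed under the bar and the leaf, with its nose at the reader and the vials standing. I'll measure the tail, rib and bar.

```bash
python3 - <<'E'
from h import *
a=read_camera("wrist");k=1.4
for nm,u,v,z in [("tailL",172,131,.0415),("tailR",218,131,.0415),("ribrear",193,93,.0515),("nose",193,13,.0415),("postL",153,74,.0615),("postR",232,73,.0615)]: print(nm,wr(a,(u*k,v*k),z))
im=cv2.resize(a["pixels"][0:200,200:340],None,fx=4,fy=3.0)
cv2.imwrite("pics/w7.png",np.clip((im/255.)**.6*255,0,255).astype(np.uint8))
status()
E
```

```text
tailL (np.float64(-0.0786), np.float64(0.0302))
tailR (np.float64(-0.079), np.float64(-0.035))
ribrear (np.float64(-0.0255), np.float64(0.0001))
nose (np.float64(0.0707), np.float64(-0.0005))
postL (np.float64(-0.0016), np.float64(0.0492))
postR (np.float64(-0.0007), np.float64(-0.0483))
t 10.85 p [0.5024 0.0398 0.194 ] lane -0.0894 -0.0018 F lane x,y,z [-0.91 -0.31  0.39] open 0.0002 q6 0.25
tool x [ 0.0101 -0.0287 -0.9995] y [ 0.97  -0.243  0.017] jaw angle off (deg, roll + about tool x) 0.11
lane +x in tool [-0.0255 -0.0018 -0.9997]
```

View pics/w7.png

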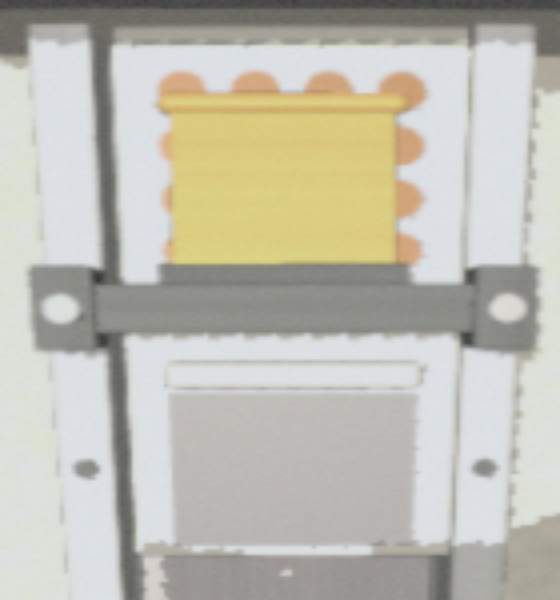

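The bevelled nose edge touches the reader face with no visible gap. The tail reads x ≈ −79 mm (nominal −80), so it is home and the hand is clear.

```bash
python3 -c "
from plant import *
print(close_job())"
```

```text
the job is handed in; nothing more can be done
None
```

The cassette is fully home in the reader, and I handed the job in at about 10.9 s of the 32 s allowed.

**What I did:** I pressed the pad with closed fingertips until the bed reached the bottom, with the tip at z = 38 mm and about 12 N. I then slid the cassette about 110 mm under the crossbar and leaf spring, with 15–23 N of press at each check. A final push of 47 N along the lane (47 N down) moved the tip only 0.2 mm. I then eased off and lifted straight up.

**Last checks:**
- **Position:** the tail reads x ≈ −79 mm and the rib's rear face ≈ −25 mm; home is −80 and −24. No gap shows between the nose and the reader.
- **Surroundings:** both vials were standing in the last wrist and top views. The pipette was never near the path, but I did not look at it again.
- **Hand:** clear of everything at z ≈ 0.19 m, with force on the tool about zero.

**Disagreements:**
- **Nose reading:** from the wrist camera the nose edge read 3–6 mm short of nominal. While the tip was still pressing, the reader's own front edge read about 3.5 mm short too. I took this as camera bias because the tail, rib and force checks all say home.
- **Fingertip drift:** the tip drifted about 6 mm sideways on the pad during the slide. The rails kept the cassette straight.

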